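# Close lacquered cups in pairs, rim on rim, for drying

## Robot

A 6-joint arm with a two-finger parallel gripper is mounted at the origin on the work surface. World frame = base frame: x ahead of the robot, y to its left, z up, the work surface at z = 0. Lengths are in mm, angles in rad, forces in N, time in s.
With the tool pointing down it reaches from about 275 to 750 mm from the base axis. Payload 10.2 kg.
Tool frame: the origin (TCP) lies on the front face of the gripper's body, between the roots of the fingers; the fingertips stand 73 mm ahead of it and the grasp point (between the pads) lies 54 mm ahead of it; z points along the fingers, y is the line along which they close (so a half turn about z gives the same grasp; the last joint's range is limited). The gripper opens to 85 mm and grips with 20 to 120 N. Pads are 22 mm wide; open, the fingers measure 114 mm over their backs; the gripper's body (76 mm by 85 mm) begins 54 mm behind the grasp point. The pads swing forward as they close: fully open they stand 13 mm farther back than shut.
Start: joints at [-1.433, 0.313, 1.498, -0, 1.331, -0.223], TCP at [185.325, -491.209, 303.894] pointing down, gripper open.
Joint ranges: [-2.94, 2.94], [-0.97, 2.17], [0.19, 2.56], [-1.23, 4.37], [0.02, 3.11], [-2.88, 2.88]. Speed limits (rad/s): [2.39, 2.39, 3.01, 3.14, 3.14, 3.14].

## Interface

Orientations are given as a unit quaternion [w, x, y, z].
In Python, from rig import * gives the robot as it stands.
- The arm moves only by the tool step_arm, never from a script. Its argument "plan" is a list of rows, each an object with "offset": the shift along the tool's x, y, z in cm, a list of three; "rot": the turn, a rotation vector about the tool's x, y, z in degrees, a list of three; "gripper": the finger opening in cm, from 0 to 8.54. In form: [{"offset": [x, y, z], "rot": [wx, wy, wz], "gripper": gripper}, ...]. A call has 1 to 12 rows; each row is the pose to reach, as a shift and turn from the pose commanded when the call began, along the tool's axes at that moment; what a row does not reach only later rows make up. A row lasts 1/10 s, in which the tool goes at most 50 mm and 8.59 degrees, less where a joint would pass 70% of its speed; a pose out of reach is approached as far as the arm can. A call with a gripper value outside its range is refused whole. The fingers move at their own pace and stop on an object; "squeeze" is the grip in N (left out, the last holds). Time passes only in rows, so rows that repeat a pose let the fingers close. It gives the time, the measured TCP pose, the force, the opening and the grip force at its end, in the units of the state.
- sense(): the state, without advancing time (a new reading comes with each control period).
- capture(name): name is "scene" or "top" or "wrist"; returns a dict with "color" (420x560x3 uint8, red, green, blue), "depth" (420x560 float32, mm along the optical axis (not along the pixel's ray), 0 where there is no reading), "vertical_fov" (degrees; the focal length in pixels is half the picture's height over the tangent of half this angle, whatever the lens; pixels are square), "cx", "cy" (the principal point, pixels), "rvec" (rotation vector, rad) and "tvec" (3), from world to camera coordinates, as OpenCV has them; the wrist camera has in their place "mount" (4x4, takes a point from camera to tool coordinates, whose origin is the TCP and whose axes are the flange's). Camera axes: x right, y down, z forward; pixel columns grow to the right and rows downward; lengths in mm; the calibration is good to about 2 mm. The wrist camera is an equidistant fisheye: a pixel r from the principal point sees the ray r / f radians off the axis. A picture is of the moment at which its call begins: read the wrist's pose just before it.
- finish_job(): hands the job in; it is judged then, once.
The state is a dict: "time_s": time; "joints": joint angles; "dq": joint speeds; "tau": joint torques, N m; "eef_pos": TCP position; "ee_rot": TCP orientation; "force": force on the tool from outside, world axes, zero at the start; "wrist_torque": the same for the moment, N m; "grip_width": opening from 0.0 (shut) to 1.0 (fully open); "grip_force": force on a finger pad.
Only numpy, scipy, OpenCV 4.12 (cv2) and the standard library are available. Lean on these libraries where they do the work, as an engineer would, in place of code of your own. Each camera call takes 0.05 s, during which the arm holds its last target. There are 200 camera calls.

## Task

Close the lacquered bamboo cups in pairs for the drying cupboard: set the mouth-down red cup, still mouth-down, onto the mouth-up red cup, and the mouth-down black cup onto the mouth-up black one, so that each pair meets rim on rim all the way round, centred and level, and stands by itself. Set them down gently, without dropping them, and leave the lower cups standing where they are on the board. Do not disturb the other things on the table, such as the plain bamboo cup.

Things in the scene. Friction and masses are not known exactly. Their poses are not given: they have to be found in the camera images.
- red_upper_mid (a point): Open round cup of coiled bamboo, red lacquer with a bare bamboo band at the rim, standing MOUTH-DOWN on the table (flat closed foot on top). 66 mm outside diameter with nearly straight sides, foot 56 mm, height 60 mm, rim wall 7 mm, about 90 g. The point is its centre, on the axis 30 mm above the rim. z points up, to the foot; round, so x, y arbitrary. Grip across the sides from above.
- black_upper_mid (a point): Open round cup of coiled bamboo, black lacquer with a bare bamboo band at the rim, standing MOUTH-DOWN on the table (flat closed foot on top). 66 mm outside diameter with nearly straight sides, foot 56 mm, height 60 mm, rim wall 7 mm, about 90 g. The point is its centre, on the axis 30 mm above the rim. z points up, to the foot; round, so x, y arbitrary. Grip across the sides from above.
- red_lower_mid (a point): The matching red cup, same size (66 mm diameter, 60 mm high, 7 mm wall), standing MOUTH-UP and loose on the drying board. The point is its centre, on the axis 30 mm below its rim and 30 mm above the board. z points up, to the open mouth. With its partner seated rim on rim, the partner's centre is 60 mm straight above this point.
- black_lower_mid (a point): The matching black cup, same size (66 mm diameter, 60 mm high, 7 mm wall), standing MOUTH-UP and loose on the drying board. The point is its centre, on the axis 30 mm below its rim and 30 mm above the board. z points up, to the open mouth. With its partner seated rim on rim, the partner's centre is 60 mm straight above this point.
- board: Flat brown wooden drying board, 170 x 290 x 18 mm, fixed to the table; origin at the centre of its underside, x along its 170 mm side, y along its 290 mm side. Both mouth-up cups stand on it, about 150 mm apart along its y.
- plain_cup: Bystander: a cup of the same size and shape in bare pale bamboo, mouth-down on the table among the others; origin at the centre of its rim, on the table. It has no partner: leave it.
- bowl: Bystander: wide bamboo bowl, 104 mm across, 42 mm high, mouth-up; origin at the centre of its underside.
- lacquer_jar: Bystander: closed black jar with a steel lid, 68 mm across, 85 mm high, at the far side; origin at the centre of its underside.
- hoop: Bystander: thin bamboo ring lying flat at the far side, 90 mm across, 8 mm high; origin at the centre of its underside.
- lacquer_brush: Bystander: brush 160 mm long lying beyond the left edge of the board; origin on its underside near the middle, x along it.
- spool: Bystander: wooden spool 44 mm across, 36 mm high, upright, at the far side behind the board; origin at the centre of its underside.
There are look-alikes about, which are no part of the job. What is shaped like the part that bears black_upper_mid but green or pink is not meant. Leave any green look-alike of the part that bears red_upper_mid alone.

How it is judged (in metres and radians):
At the end, for the whole second after the job is handed in: Each mouth-down cup rests mouth-down on the mouth-up cup of its own colour: centres within 7 mm sideways and 55 to 65 mm apart in height, all four cups level within 0.06 rad, each lower cup within 30 mm of where it started, and the upper cups released and at rest (horizontal distance between red_upper_mid and red_lower_mid below 0.007 m and z of red_upper_mid in the frame of red_lower_mid between 0.055 and 0.065 m and angle between each of red_upper_mid, red_lower_mid, black_upper_mid, black_lower_mid's own z axis and vertical below 0.06 rad and distance of each of red_lower_mid, black_lower_mid from where it was at the start of the episode below 0.03 m and linear speed of each of red_upper, black_upper below 0.02 m/s and angular speed of each of red_upper, black_upper below 0.2 rad/s and horizontal distance between black_upper_mid and black_lower_mid below 0.007 m and z of black_upper_mid in the frame of black_lower_mid between 0.055 and 0.065 m); the robot touches nothing.
It fails at once if the upper red cup is dropped or knocked (moves faster than 0.4 m/s while the fingers do not touch it) (contact force between the fingers and red_upper below 0.05 N and linear speed of red_upper above 0.4 m/s).
It fails at once if the upper black cup is dropped or knocked (moves faster than 0.4 m/s while the fingers do not touch it) (contact force between the fingers and black_upper below 0.05 N and linear speed of black_upper above 0.4 m/s).
It fails at once if a lower cup is tipped over (by more than 0.5 rad) (angle between any of red_lower_mid, black_lower_mid's own z axis and vertical above 0.5 rad).
It fails at once if a bystander is moved by more than 40 mm or the plain cup tipped (distance of any of plain_cup, bowl, lacquer_jar, hoop, lacquer_brush, spool from where it was at the start of the episode above 0.04 m or angle between plain_cup's own z axis and vertical above 0.5 rad).
It also fails if it takes over 64 s, if anything falls off the work surface, if the arm or the gripper's body presses on something with over 40 N, if the wrist force passes 120 N, or if a joint passes its speed limit or range.

## Working session

There is one attempt and no reset: what is moved stays moved. The work goes in short steps, Python scripts to look and compute and a tool call to move; the robot and the scene stay as the last step left them, time stands still between calls to the robot, and variables do not carry over. Pictures are saved under pics/ and viewed, at most 10 in all, crops included, and the job is handed in when it is done.

Besides the shell and the picture viewer there is one more tool, called after "Call:" as name(argument=value, ...), one argument or row to a line, values as JSON. step_arm: Moves the arm, as the interface text tells. Its arguments: {"type":"object","properties":{"plan":{"type":"array"},"squeeze":{"type":"number"}},"required":["plan"]}

```bash
mkdir -p pics
cat > h.py <<'E'
from rig import *
import numpy as np, cv2
from scipy.spatial.transform import Rotation as R
def cloud(c):
    f=210/np.tan(np.radians(c["vertical_fov"])/2)
    v,u=np.mgrid[:420,:560]; d=c["depth"]
    P=np.stack([(u-c["cx"])/f*d,(v-c["cy"])/f*d,d],-1)
    M=R.from_rotvec(np.array(c["rvec"]).ravel()).as_matrix()
    return (P-np.array(c["tvec"]).ravel())@M
E
python3 - <<'E'
from h import *
s=sense(); print(s)
ims=[]
for n in("top","scene"):
    c=capture(n); np.savez(n+".npz",**c); print(n,c["vertical_fov"],c["cx"],c["cy"],c["rvec"],c["tvec"])
    cv2.imwrite(f"pics/{n}0.png",c["color"][...,::-1])
E
```

```text
{'time_s': 0.0, 'joints': array([-1.43343358e+00,  3.13456564e-01,  1.49847305e+00, -1.40440816e-05,
        1.33098563e+00, -2.23403914e-01]), 'dq': array([-0.00058559, -0.00052585,  0.00045084, -0.00040227,  0.00047174,
       -0.00113274]), 'tau': array([-1.46029364e-03, -4.12271082e+01, -2.59743422e+01, -2.29360903e-04,
        4.20529468e-03, -9.18942959e-06]), 'eef_pos': array([ 185.28052023, -491.03333428,  303.31811424]), 'ee_rot': array([-6.60974728e-04,  9.83774478e-01,  1.79408303e-01,  2.16267721e-05]), 'force': array([0.10584452, 0.7405758 , 0.05226803]), 'wrist_torque': array([-0.01049909,  0.02121355, -0.0140591 ]), 'grip_force': 0.0, 'grip_width': 0.9979256390360584}
top 55.48300298810738 281.5608953399811 209.42868877534903 [ 2.19496817 -2.15915588  0.15982032] [  26.02626401  572.1280627  1204.50482406]
scene 52.48760710575655 274.94682245814 211.829664602062 [ 2.29116598  0.63760627 -0.26812894] [-522.50613605 -145.82097671 1316.6521604 ]
```

View pics/top0.png

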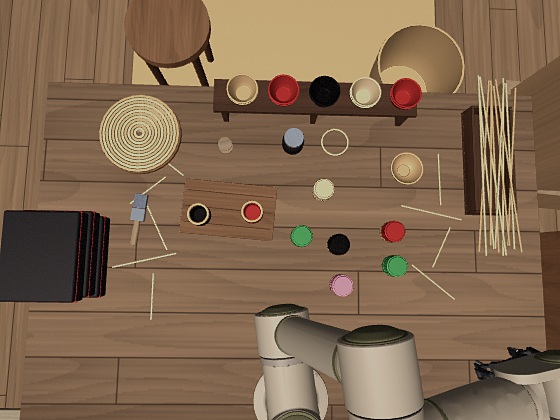

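View pics/scene0.png

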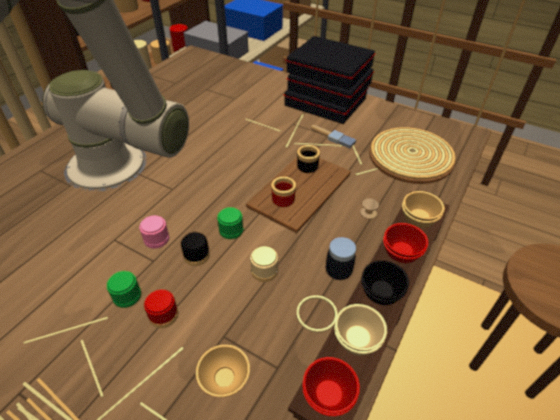

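The top view shows the black lower cup at (198,214), the red lower at (252,212), the red upper at (393,232) and the black upper at (339,244). Green and pink look-alikes stand beside the uppers. Next I'll measure the positions.

Run:
```python
from h import *
def circ(x,y):
    A=np.c_[2*x,2*y,np.ones_like(x)]; s=np.linalg.lstsq(A,x*x+y*y,rcond=None)[0]
    return s[0],s[1],np.sqrt(s[2]+s[0]**2+s[1]**2)
for n in("top",):
    c=dict(np.load(n+".npz")); W=cloud(c)
    f=210/np.tan(np.radians(c["vertical_fov"])/2)
    for nm,(u,v),lo,hi in[("ru",(393,232),50,75),("bu",(339,244),50,75),("rl",(252,212),68,90),("bl",(198,214),68,90),("g1",(302,236),50,75),("g2",(396,266),50,75),("pink",(342,285),50,75),("plain",(323,189),50,75)]:
        S=W[v-17:v+18,u-17:u+18]; m=(S[...,2]>lo)&(S[...,2]<hi)
        cnt=max(cv2.findContours(m.astype(np.uint8),cv2.RETR_EXTERNAL,cv2.CHAIN_APPROX_NONE)[0],key=len)[:,0]
        p=S[cnt[:,1],cnt[:,0]]
        print(nm,np.round(np.median(S[m][:,2]),1),"n",m.sum(),"fit",np.round(circ(p[:,0],p[:,1]),1),"mean",np.round(S[m][:,:2].mean(0),1), "base",np.round(np.median(S[~m][:,2]),1))
```

```text
ru 58.5 n 347 fit [ 509.4 -308.4   30.8] mean [ 509.1 -307.1] base -0.1
bu 58.2 n 353 fit [ 467.  -139.3   30.7] mean [ 466.8 -138.5] base -0.5
rl 76.3 n 145 fit [559.9 126.1  31.3] mean [559.3 127. ] base 18.5
bl 76.2 n 159 fit [550.  285.6  31.4] mean [550.5 287.2] base 18.4
g1 58.5 n 352 fit [491.3 -25.7  30.8] mean [491.  -25.2] base -0.5
g2 58.5 n 353 fit [ 403.6 -314.1   30.6] mean [ 403.8 -312.7] base -0.4
pink 58.2 n 362 fit [ 343.9 -148.6   30.6] mean [ 344.1 -147.9] base -0.6
plain 58.8 n 334 fit [635.9 -91.9  30.5] mean [635.1 -91.4] base -0.3
```

```bash
cat >> h.py <<'E'
def go(x,y,z,s=None):
    s=s or sense(); w,a,b,c=s["ee_rot"]; Q=R.from_quat([a,b,c,w])
    yaw=np.arctan2(*Q.as_matrix()[1::-1,0])
    T=R.from_matrix(np.array([[np.cos(yaw),np.sin(yaw),0],[np.sin(yaw),-np.cos(yaw),0],[0,0,-1]]))
    print("pos",s["eef_pos"].round(1),"t",round(s["time_s"],2),"w",round(s["grip_width"],3),"F",s["force"].round(1),"yaw",round(yaw,4),
      "offset cm",(Q.inv().apply(np.array([x,y,z])-s["eef_pos"])/10).round(2),"rot deg",np.degrees((Q.inv()*T).as_rotvec()).round(2))
def wrist():
    s=sense(); c=capture("wrist"); w,a,b,d=s["ee_rot"]; Q=R.from_quat([a,b,d,w])
    f=210/np.tan(np.radians(c["vertical_fov"])/2)
    v,u=np.mgrid[:420,:560]; x=(u-c["cx"])/f; y=(v-c["cy"])/f; r=np.hypot(x,y)+1e-9
    ray=np.stack([x*np.sin(r)/r,y*np.sin(r)/r,np.cos(r)],-1)
    M=np.array(c["mount"]); q=Q.as_matrix()
    o=q@M[:3,3]+s["eef_pos"]; D=ray@(q@M[:3,:3]).T
    P=o+D*(c["depth"]/np.maximum(ray[...,2],.05))[...,None]
    return s,c,o,D,P
def circ(x,y):
    A=np.c_[2*x,2*y,np.ones_like(x)]; s=np.linalg.lstsq(A,x*x+y*y,rcond=None)[0]
    return np.array([s[0],s[1],np.sqrt(s[2]+s[0]**2+s[1]**2)])
def fit(P,x,y,lo,hi,rad=48):
    m=(P[...,2]>lo)&(P[...,2]<hi)&(np.hypot(P[...,0]-x,P[...,1]-y)<rad)
    cnt=max(cv2.findContours(m.astype(np.uint8),cv2.RETR_EXTERNAL,cv2.CHAIN_APPROX_NONE)[0],key=len)[:,0]
    p=P[cnt[:,1],cnt[:,0]]; z=np.median(P[m][:,2])
    return circ(p[:,0],p[:,1]).round(1),z.round(1),m.sum(),cnt
E
python3 -c "
from h import *
go(509,-308,200)"
```

```text
pos [ 185.3 -491.1  303.4] t 0.1 w 1.002 F [ 0.4  0.8 -0.1] yaw 0.3608 offset cm [36.74 -5.69 10.36] rot deg [-0.06 -0.02  0.  ]
```

Call:
step_arm(
  plan=[
    {"offset": [5, -0.8, 1.4], "rot": [0, 0, 0], "gripper": 8.54},
    {"offset": [10, -1.6, 2.8], "rot": [0, 0, 0], "gripper": 8.54},
    {"offset": [14, -2.3, 4.2], "rot": [0, 0, 0], "gripper": 8.54},
    {"offset": [18, -3, 5.5], "rot": [0, 0, 0], "gripper": 8.54},
    {"offset": [22, -3.6, 7], "rot": [0, 0, 0], "gripper": 8.54},
    {"offset": [26, -4.2, 8], "rot": [0, 0, 0], "gripper": 8.54},
    {"offset": [30, -4.8, 9], "rot": [0, 0, 0], "gripper": 8.54},
    {"offset": [34, -5.3, 10], "rot": [0, 0, 0], "gripper": 8.54},
    {"offset": [36.75, -5.7, 10.4], "rot": [0, 0, 0], "gripper": 8.54},
    {"offset": [36.75, -5.7, 10.4], "rot": [0, 0, 0], "gripper": 8.54},
    {"offset": [36.75, -5.7, 10.4], "rot": [0, 0, 0], "gripper": 8.54},
    {"offset": [36.75, -5.7, 10.4], "rot": [0, 0, 0], "gripper": 8.54},
  ],
)

```text
time_s: 1.3
eef_pos: [508.4, -308.7, 200.0]
ee_rot: [0.0, 0.984, 0.179, -0.0]
force: [-0.8, -0.8, -0.5]
grip_width: 1.0
grip_force: 0.0
```

```bash
python3 -c "
from h import *
s,c,o,D,P=wrist()
cv2.imwrite('pics/w1.png',c['color'][...,::-1])
print(np.array(c['mount']).round(2),c['vertical_fov'])
print(fit(P,509,-308,50,70)[:3])
go(509,-308,85)
"
```

```text
[[ 0.000e+00 -9.700e-01 -2.600e-01  6.627e+01]
 [ 1.000e+00  0.000e+00 -0.000e+00  2.000e-02]
 [ 0.000e+00 -2.600e-01  9.700e-01 -7.042e+01]
 [ 0.000e+00  0.000e+00  0.000e+00  1.000e+00]] 65.70646984690485
(array([ 511.2, -308.8,   31.7]), np.float64(60.2), np.int64(6391))
pos [ 508.3 -308.8  200.1] t 1.35 w 0.996 F [-0.1 -0.4 -0.1] yaw 0.3595 offset cm [ 0.09 -0.05 11.51] rot deg [0.01 0.   0.  ]
```

View pics/w1.png

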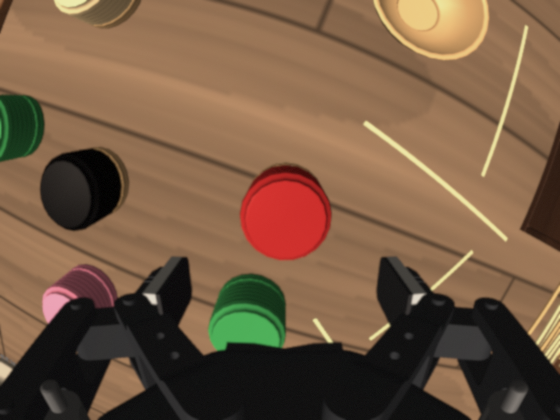

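The wrist picture shows the red foot disc at about (286,213), between the fingers. I'll descend, grip and lift.

Call:
step_arm(
  plan=[
    {"offset": [0.15, 0, 3], "rot": [0, 0, 0], "gripper": 8.54},
    {"offset": [0.15, 0, 6], "rot": [0, 0, 0], "gripper": 8.54},
    {"offset": [0.15, 0, 8.5], "rot": [0, 0, 0], "gripper": 8.54},
    {"offset": [0.15, 0, 10.5], "rot": [0, 0, 0], "gripper": 8.54},
    {"offset": [0.15, 0, 11.4], "rot": [0, 0, 0], "gripper": 8.54},
    {"offset": [0.15, 0, 11.4], "rot": [0, 0, 0], "gripper": 8.54},
    {"offset": [0.15, 0, 11.4], "rot": [0, 0, 0], "gripper": 8.54},
    {"offset": [0.15, 0, 11.4], "rot": [0, 0, 0], "gripper": 5.5},
    {"offset": [0.15, 0, 11.4], "rot": [0, 0, 0], "gripper": 5.5},
    {"offset": [0.15, 0, 11.4], "rot": [0, 0, 0], "gripper": 5.5},
    {"offset": [0.15, 0, 11.4], "rot": [0, 0, 0], "gripper": 5.5},
    {"offset": [0.15, 0, 11.4], "rot": [0, 0, 0], "gripper": 5.5},
  ],
  squeeze=30,
)

```text
time_s: 2.55
eef_pos: [510.8, -308.0, 87.4]
ee_rot: [0.001, 0.984, 0.179, 0.001]
force: [-1.0, 0.9, 5.7]
grip_width: 0.769
grip_force: 33.2
```

```bash
python3 -c "
from h import *
s,c,o,D,P=wrist()
cv2.imwrite('pics/w2.png',c['color'][...,::-1])
print(s['grip_force'])
go(510,-308.5,200)
"
```

```text
33.215852715075016
pos [ 510.8 -308.    87.4] t 2.6 w 0.774 F [-1.7 -1.1  5.1] yaw 0.3608 offset cm [ -0.08   0.04 -11.26] rot deg [ 0.11 -0.05 -0.  ]
```

View pics/w2.png

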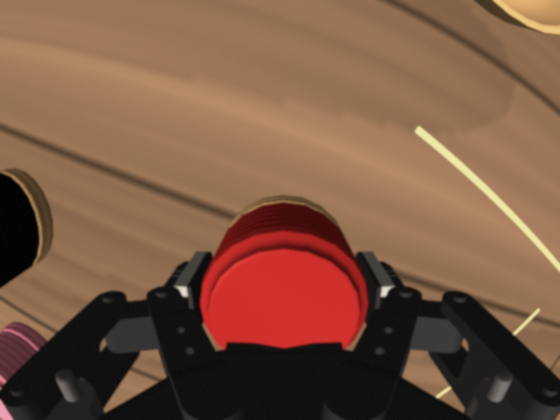

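Gripped cleanly: the red foot is centred around (285,300) between the pads. I'll lift and carry it to a standoff behind the red lower cup.

Call:
step_arm(
  plan=[
    {"offset": [0, 0, -2], "rot": [0, 0, 0], "gripper": 5.5},
    {"offset": [0, 0, -5], "rot": [0, 0, 0], "gripper": 5.5},
    {"offset": [0, 0, -9], "rot": [0, 0, 0], "gripper": 5.5},
    {"offset": [0, 0, -13.3], "rot": [0, 0, 0], "gripper": 5.5},
    {"offset": [1.1, -4, -13.3], "rot": [0, 0, 0], "gripper": 5.5},
    {"offset": [2.3, -8, -13.3], "rot": [0, 0, 0], "gripper": 5.5},
    {"offset": [3.5, -12, -13.3], "rot": [0, 0, 0], "gripper": 5.5},
    {"offset": [4.6, -16, -13.3], "rot": [0, 0, 0], "gripper": 5.5},
    {"offset": [5.8, -20, -13.3], "rot": [0, 0, 0], "gripper": 5.5},
    {"offset": [7, -24, -13.3], "rot": [0, 0, 0], "gripper": 5.5},
    {"offset": [8.2, -28, -13.3], "rot": [0, 0, 0], "gripper": 5.5},
    {"offset": [8.2, -28, -13.3], "rot": [0, 0, 0], "gripper": 5.5},
  ],
)

```text
time_s: 3.8
eef_pos: [487.6, -12.8, 219.5]
ee_rot: [-0.0, 0.983, 0.182, 0.0]
force: [-0.5, -0.4, -0.5]
grip_width: 0.769
grip_force: 34.3
```

```bash
python3 -c "
from h import *
print(sense()['grip_force']); go(480,96,220)
"
```

```text
34.29886540398002
pos [487.6 -12.8 219.5] t 3.8 w 0.769 F [-0.5 -0.4 -0.5] yaw 0.3654 offset cm [  3.18 -10.43  -0.04] rot deg [-0.03 -0.04  0.  ]
```

Call:
step_arm(
  plan=[
    {"offset": [1.2, -4, 0], "rot": [0, 0, 0], "gripper": 5.5},
    {"offset": [2.4, -8, 0], "rot": [0, 0, 0], "gripper": 5.5},
    {"offset": [3.2, -10.4, 0], "rot": [0, 0, 0], "gripper": 5.5},
    {"offset": [3.2, -10.4, 0], "rot": [0, 0, 0], "gripper": 5.5},
    {"offset": [3.2, -10.4, 0], "rot": [0, 0, 0], "gripper": 5.5},
    {"offset": [3.2, -10.4, 0], "rot": [0, 0, 0], "gripper": 5.5},
  ],
)

```text
time_s: 4.4
eef_pos: [481.8, 91.0, 219.1]
ee_rot: [0.0, 0.984, 0.179, 0.0]
force: [0.5, -0.2, -1.7]
grip_width: 0.775
grip_force: 34.4
```

```bash
python3 -c "
from h import *
s,c,o,D,P=wrist()
np.savez('w3.npz',P=P,c=c['color'],pos=s['eef_pos'])
cv2.imwrite('pics/w3.png',c['color'][...,::-1])
for lo in (68,74,76): print(fit(P,560,126,lo,90)[:3])
q=P[...,:];x,y=s['eef_pos'][:2]; z=s['eef_pos'][2]
m=(np.hypot(P[...,0]-x,P[...,1]-y)<45)&(P[...,2]>120)&(P[...,2]<z+5)&(c['color'][...,0]>120)&(c['color'][...,1]<90)
print(m.sum(), np.histogram(P[m][:,2],12))
go(560,126,220)
"
```

```text
(array([560.7, 126.8,  32.1]), np.float64(78.0), np.int64(3201))
(array([560.7, 126.8,  32.1]), np.float64(78.2), np.int64(2815))
(array([560.7, 126.8,  32. ]), np.float64(78.2), np.int64(2733))
15742 (array([    3,    52,    22,     8,    11,    12,  1146, 14373,     8,
           0,     4,   103]), array([136.20951899, 143.40529204, 150.6010651 , 157.79683815,
       164.9926112 , 172.18838425, 179.3841573 , 186.57993035,
       193.77570341, 200.97147646, 208.16724951, 215.36302256,
       222.55879561]))
pos [481.7  90.9 219. ] t 4.45 w 0.771 F [-0.9 -0.2 -1.4] yaw 0.3594 offset cm [ 8.56 -0.53 -0.1 ] rot deg [ 0.01 -0.01 -0.  ]
```

View pics/w3.png

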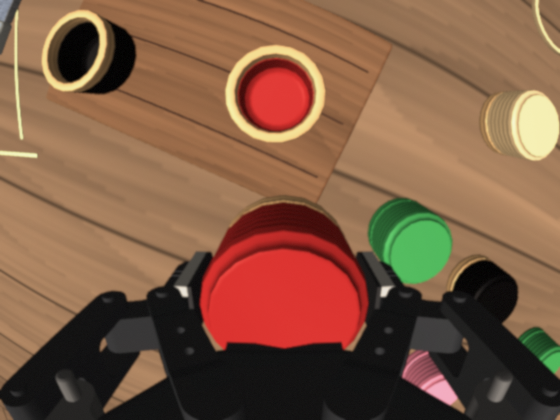

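The red lower rim is at (275,93), fitted at (560.7,126.8). The held foot is around (285,300), so next I'll work out the held cup's centre relative to the tool.

```bash
cat >> h.py <<'E'
def held(P,col,pos,yaw,colmask):
    c,s_=np.cos(yaw),np.sin(yaw); d=P-pos
    tx=c*d[...,0]+s_*d[...,1]; ty=s_*d[...,0]-c*d[...,1]; tz=d[...,2]
    m=colmask&(np.hypot(tx,ty)<45)&(tz>-50)&(tz<-15)
    zt=np.median(tz[m]); m&=abs(tz-zt)<2.0
    m=cv2.morphologyEx(m.astype(np.uint8),cv2.MORPH_OPEN,np.ones((5,5)))
    cnt=max(cv2.findContours(m,cv2.RETR_EXTERNAL,cv2.CHAIN_APPROX_NONE)[0],key=len)[:,0]
    x,y=tx[cnt[:,1],cnt[:,0]],ty[cnt[:,1],cnt[:,0]]
    k=x>5
    mm=m>0; A=np.c_[tx[mm],ty[mm],np.ones(mm.sum())]; pl=np.linalg.lstsq(A,tz[mm],rcond=None)[0]
    print("held: top z",zt.round(1),"tool-xy fit",circ(x[k],y[k]).round(1),"max x",x.max().round(1),"y range",y.min().round(1),y.max().round(1),"tilt",pl[:2].round(3))
E
python3 -c "
from h import *
d=np.load('w3.npz');c=d['c'].astype(int)
held(d['P'],c,d['pos'],.3594,(c[...,0]>120)&(c[...,1]<90))"
```

```text
held: top z -27.3 tool-xy fit [-0.8 -0.1 27.6] max x 27.2 y range -27.5 27.4 tilt [-0.002 -0.001]
```

Call:
step_arm(
  plan=[
    {"offset": [3, -0.2, 0], "rot": [0, 0, 0], "gripper": 5.5},
    {"offset": [6, -0.4, 0], "rot": [0, 0, 0], "gripper": 5.5},
    {"offset": [8.73, -0.58, 0], "rot": [0, 0, 0], "gripper": 5.5},
    {"offset": [8.73, -0.58, 1.5], "rot": [0, 0, 0], "gripper": 5.5},
    {"offset": [8.73, -0.58, 3], "rot": [0, 0, 0], "gripper": 5.5},
    {"offset": [8.73, -0.58, 4], "rot": [0, 0, 0], "gripper": 5.5},
    {"offset": [8.73, -0.58, 4], "rot": [0, 0, 0], "gripper": 5.5},
    {"offset": [8.73, -0.58, 4], "rot": [0, 0, 0], "gripper": 5.5},
    {"offset": [8.73, -0.58, 4], "rot": [0, 0, 0], "gripper": 5.5},
  ],
)

```text
time_s: 5.35
eef_pos: [561.5, 127.9, 179.8]
ee_rot: [0.0, 0.984, 0.179, 0.001]
force: [0.4, 0.2, -1.8]
grip_width: 0.775
grip_force: 34.4
```

```bash
python3 -c "
from h import *
s,c,o,D,P=wrist(); k=c['color'].astype(int)
held(P,k,s['eef_pos'],.3594,(k[...,0]>120)&(k[...,1]<90))
go(561.4,127.1,165.3)
cv2.imwrite('pics/s1.png',capture('scene')['color'][100:260,180:390,::-1].repeat(3,0).repeat(3,1))
"
```

```text
held: top z -27.3 tool-xy fit [-0.6 -0.2 27.5] max x 27.0 y range -27.5 27.4 tilt [-0.002 -0.   ]
pos [561.5 128.  179.8] t 5.4 w 0.769 F [-0.3 -1.1 -2. ] yaw 0.3606 offset cm [-0.04  0.08  1.45] rot deg [ 0.03 -0.08 -0.  ]
```

View pics/s1.png

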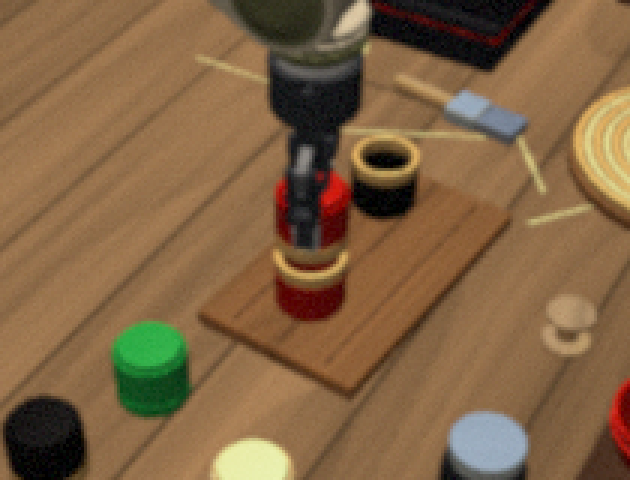

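The held red cup hangs centred just above the lower red rim, around (310,255) in the crop. Now I'll lower it slowly.

Call:
step_arm(
  plan=[
    {"offset": [-0.04, 0.08, 0.5], "rot": [0, 0, 0], "gripper": 5.5},
    {"offset": [-0.04, 0.08, 0.9], "rot": [0, 0, 0], "gripper": 5.5},
    {"offset": [-0.04, 0.08, 1.1], "rot": [0, 0, 0], "gripper": 5.5},
    {"offset": [-0.04, 0.08, 1.2], "rot": [0, 0, 0], "gripper": 5.5},
    {"offset": [-0.04, 0.08, 1.3], "rot": [0, 0, 0], "gripper": 5.5},
    {"offset": [-0.04, 0.08, 1.35], "rot": [0, 0, 0], "gripper": 5.5},
    {"offset": [-0.04, 0.08, 1.35], "rot": [0, 0, 0], "gripper": 5.5},
    {"offset": [-0.04, 0.08, 1.35], "rot": [0, 0, 0], "gripper": 5.5},
  ],
)

```text
time_s: 6.25
eef_pos: [561.1, 127.3, 165.5]
ee_rot: [0.0, 0.984, 0.179, 0.0]
force: [1.0, -0.3, -0.5]
grip_width: 0.768
grip_force: 34.4
```

Call:
step_arm(
  plan=[
    {"offset": [0, 0, 0.05], "rot": [0, 0, 0], "gripper": 5.5},
    {"offset": [0, 0, 0.1], "rot": [0, 0, 0], "gripper": 5.5},
    {"offset": [0, 0, 0.1], "rot": [0, 0, 0], "gripper": 5.5},
  ],
)

```text
time_s: 6.55
eef_pos: [561.3, 127.3, 165.5]
ee_rot: [0.0, 0.984, 0.179, 0.001]
force: [-3.2, -1.2, 7.2]
grip_width: 0.775
grip_force: 35.1
```

It's in contact. I'll release it gradually.

Call:
step_arm(
  plan=[
    {"offset": [0, 0, -0.03], "rot": [0, 0, 0], "gripper": 6.6},
    {"offset": [0, 0, -0.03], "rot": [0, 0, 0], "gripper": 6.75},
    {"offset": [0, 0, -0.03], "rot": [0, 0, 0], "gripper": 6.9},
    {"offset": [0, 0, -0.03], "rot": [0, 0, 0], "gripper": 7.2},
    {"offset": [0, 0, -0.03], "rot": [0, 0, 0], "gripper": 7.8},
    {"offset": [0, 0, -0.03], "rot": [0, 0, 0], "gripper": 8.5},
    {"offset": [0, 0, -0.03], "rot": [0, 0, 0], "gripper": 8.5},
    {"offset": [0, 0, -0.03], "rot": [0, 0, 0], "gripper": 8.5},
    {"offset": [0, 0, -0.03], "rot": [0, 0, 0], "gripper": 8.5},
  ],
)

```text
time_s: 7.45
eef_pos: [561.1, 127.3, 164.7]
ee_rot: [-0.0, 0.984, 0.179, 0.0]
force: [0.2, 0.4, -0.2]
grip_width: 0.993
grip_force: 0.0
```

```bash
python3 -c "
from h import *
s,c,o,D,P=wrist(); k=c['color'].astype(int)
held(P,k,s['eef_pos'],.3594,(k[...,0]>120)&(k[...,1]<90))
go(561.3,127.3,265)
"
```

```text
held: top z -26.6 tool-xy fit [-0.5 -0.  27.3] max x 27.1 y range -27.2 27.5 tilt [-0.001 -0.   ]
pos [561.1 127.2 164.7] t 7.5 w 1.0 F [ 1.3  0.7 -0.4] yaw 0.3608 offset cm [  0.02   0.   -10.03] rot deg [-0.  0. -0.]
```

Seated and level: foot at z 138, centre (560.6,127.0). Next the black upper cup.

Call:
step_arm(
  plan=[
    {"offset": [0, 0, -2], "rot": [0, 0, 0], "gripper": 8.54},
    {"offset": [0, 0, -5], "rot": [0, 0, 0], "gripper": 8.54},
    {"offset": [0, 0, -9], "rot": [0, 0, 0], "gripper": 8.54},
    {"offset": [-2.5, 3, -10], "rot": [0, 0, 0], "gripper": 8.54},
    {"offset": [-5.5, 6.5, -10], "rot": [0, 0, 0], "gripper": 8.54},
    {"offset": [-8.5, 10, -10], "rot": [0, 0, 0], "gripper": 8.54},
    {"offset": [-11.5, 13.6, -9], "rot": [0, 0, 0], "gripper": 8.54},
    {"offset": [-14.5, 17.2, -7], "rot": [0, 0, 0], "gripper": 8.54},
    {"offset": [-17, 20, -5], "rot": [0, 0, 0], "gripper": 8.54},
    {"offset": [-18.2, 21.6, -3.5], "rot": [0, 0, 0], "gripper": 8.54},
    {"offset": [-18.2, 21.6, -3.5], "rot": [0, 0, 0], "gripper": 8.54},
    {"offset": [-18.2, 21.6, -3.5], "rot": [0, 0, 0], "gripper": 8.54},
  ],
)

```text
time_s: 8.7
eef_pos: [467.3, -138.9, 200.0]
ee_rot: [-0.0, 0.984, 0.179, 0.0]
force: [0.1, -0.6, -0.3]
grip_width: 1.001
grip_force: 0.0
```

```bash
python3 -c "
from h import *
s,c,o,D,P=wrist()
for lo in (50,58): print(fit(P,467,-139,lo,70)[:3])
go(467,-139,86)
"
```

```text
(array([ 468.4, -138.9,   31.6]), np.float64(60.1), np.int64(6330))
(array([ 468.1, -138.8,   27.3]), np.float64(60.4), np.int64(4939))
pos [ 467.5 -138.5  200.4] t 8.75 w 0.998 F [-0.2  0.   0.7] yaw 0.3613 offset cm [-0.08  0.02 11.44] rot deg [ 0.04 -0.05 -0.  ]
```

Call:
step_arm(
  plan=[
    {"offset": [0.08, 0.02, 3], "rot": [0, 0, 0], "gripper": 8.54},
    {"offset": [0.08, 0.02, 6], "rot": [0, 0, 0], "gripper": 8.54},
    {"offset": [0.08, 0.02, 8.5], "rot": [0, 0, 0], "gripper": 8.54},
    {"offset": [0.08, 0.02, 10.5], "rot": [0, 0, 0], "gripper": 8.54},
    {"offset": [0.08, 0.02, 11.3], "rot": [0, 0, 0], "gripper": 8.54},
    {"offset": [0.08, 0.02, 11.3], "rot": [0, 0, 0], "gripper": 8.54},
    {"offset": [0.08, 0.02, 11.3], "rot": [0, 0, 0], "gripper": 8.54},
    {"offset": [0.08, 0.02, 11.3], "rot": [0, 0, 0], "gripper": 5.5},
    {"offset": [0.08, 0.02, 11.3], "rot": [0, 0, 0], "gripper": 5.5},
    {"offset": [0.08, 0.02, 11.3], "rot": [0, 0, 0], "gripper": 5.5},
    {"offset": [0.08, 0.02, 11.3], "rot": [0, 0, 0], "gripper": 5.5},
    {"offset": [0.08, 0.02, 11.3], "rot": [0, 0, 0], "gripper": 5.5},
  ],
  squeeze=30,
)

```text
time_s: 9.95
eef_pos: [468.3, -139.1, 87.9]
ee_rot: [0.0, 0.984, 0.179, 0.001]
force: [-1.5, 2.8, 7.8]
grip_width: 0.768
grip_force: 32.6
```

Call:
step_arm(
  plan=[
    {"offset": [0, 0, -2], "rot": [0, 0, 0], "gripper": 5.5},
    {"offset": [0, 0, -5], "rot": [0, 0, 0], "gripper": 5.5},
    {"offset": [0, 0, -9], "rot": [0, 0, 0], "gripper": 5.5},
    {"offset": [0, 0, -13], "rot": [0, 0, 0], "gripper": 5.5},
    {"offset": [0, 0, -16.2], "rot": [0, 0, 0], "gripper": 5.5},
    {"offset": [1.5, -4, -16.2], "rot": [0, 0, 0], "gripper": 5.5},
    {"offset": [3, -8, -16.2], "rot": [0, 0, 0], "gripper": 5.5},
    {"offset": [4.5, -12, -16.2], "rot": [0, 0, 0], "gripper": 5.5},
    {"offset": [6, -16, -16.2], "rot": [0, 0, 0], "gripper": 5.5},
    {"offset": [7.6, -20, -16.2], "rot": [0, 0, 0], "gripper": 5.5},
    {"offset": [7.6, -20, -16.2], "rot": [0, 0, 0], "gripper": 5.5},
    {"offset": [7.6, -20, -16.2], "rot": [0, 0, 0], "gripper": 5.5},
  ],
)

```text
time_s: 11.15
eef_pos: [468.2, 75.5, 249.1]
ee_rot: [0.0, 0.984, 0.18, 0.0]
force: [-0.1, -0.5, -1.3]
grip_width: 0.763
grip_force: 34.3
```

Call:
step_arm(
  plan=[
    {"offset": [1.5, -4, 0], "rot": [0, 0, 0], "gripper": 5.5},
    {"offset": [3, -8, 0], "rot": [0, 0, 0], "gripper": 5.5},
    {"offset": [4.5, -12, 0], "rot": [0, 0, 0], "gripper": 5.5},
    {"offset": [6, -15.5, 0], "rot": [0, 0, 0], "gripper": 5.5},
    {"offset": [6.4, -16.8, 0], "rot": [0, 0, 0], "gripper": 5.5},
    {"offset": [6.4, -16.8, 0], "rot": [0, 0, 0], "gripper": 5.5},
    {"offset": [6.4, -16.8, 0], "rot": [0, 0, 0], "gripper": 5.5},
    {"offset": [6.4, -16.8, 0], "rot": [0, 0, 0], "gripper": 5.5},
  ],
)

```text
time_s: 11.95
eef_pos: [469.3, 253.2, 248.8]
ee_rot: [0.0, 0.984, 0.178, -0.0]
force: [-0.3, -0.5, -1.0]
grip_width: 0.767
grip_force: 34.3
```

```bash
python3 -c "
from h import *
s,c,o,D,P=wrist(); k=c['color'].astype(int)
cv2.imwrite('pics/w4.png',c['color'][...,::-1])
print(s['grip_force'])
for lo in (68,75): print(fit(P,550.5,286,lo,90)[:3])
held(P,k,s['eef_pos'],.3605,k.max(-1)<120)
go(550.5,286,250)
"
```

```text
34.27372667938471
(array([550.5, 286.9,  32. ]), np.float64(78.0), np.int64(2425))
(array([550.6, 286.9,  32. ]), np.float64(78.2), np.int64(2112))
held: top z -28.1 tool-xy fit [-0.7  0.  27.6] max x 27.5 y range -27.5 27.6 tilt [-0.005 -0.002]
pos [469.3 253.3 248.8] t 12.0 w 0.762 F [ 0.   0.4 -1.4] yaw 0.3588 offset cm [ 8.75 -0.21 -0.12] rot deg [0.01 0.   0.  ]
```

View pics/w4.png

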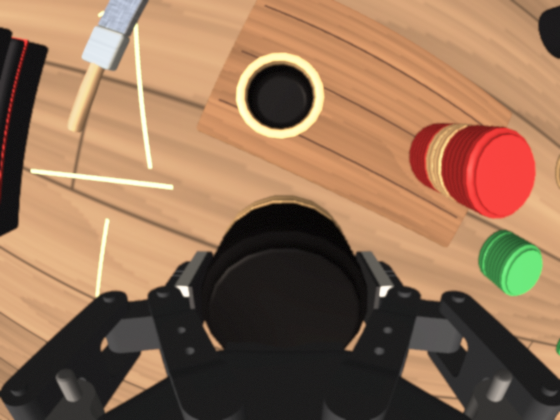

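The black lower rim is at (280,95), the red pair stands closed at right, and the held black cup is level.

Call:
step_arm(
  plan=[
    {"offset": [3, -0.1, 0], "rot": [0, 0, 0], "gripper": 5.5},
    {"offset": [6, -0.2, 0], "rot": [0, 0, 0], "gripper": 5.5},
    {"offset": [8.85, -0.29, 0], "rot": [0, 0, 0], "gripper": 5.5},
    {"offset": [8.85, -0.29, 2], "rot": [0, 0, 0], "gripper": 5.5},
    {"offset": [8.85, -0.29, 4], "rot": [0, 0, 0], "gripper": 5.5},
    {"offset": [8.85, -0.29, 6], "rot": [0, 0, 0], "gripper": 5.5},
    {"offset": [8.85, -0.29, 6.9], "rot": [0, 0, 0], "gripper": 5.5},
    {"offset": [8.85, -0.29, 6.9], "rot": [0, 0, 0], "gripper": 5.5},
    {"offset": [8.85, -0.29, 6.9], "rot": [0, 0, 0], "gripper": 5.5},
    {"offset": [8.85, -0.29, 6.9], "rot": [0, 0, 0], "gripper": 5.5},
  ],
)

```text
time_s: 13.0
eef_pos: [551.2, 288.7, 181.0]
ee_rot: [-0.0, 0.984, 0.179, 0.001]
force: [-0.2, 0.2, -0.9]
grip_width: 0.764
grip_force: 34.3
```

```bash
python3 -c "
from h import *
s,c,o,D,P=wrist(); k=c['color'].astype(int)
held(P,k,s['eef_pos'],.3605,k.max(-1)<120)
go(551.2,287.1,166.1)
"
```

```text
held: top z -28.1 tool-xy fit [-0.6  0.  27.6] max x 27.2 y range -27.2 27.5 tilt [-0.004 -0.001]
pos [551.1 288.7 180.8] t 13.05 w 0.766 F [-0.7 -0.1 -1.6] yaw 0.3607 offset cm [-0.05  0.15  1.47] rot deg [ 0.01 -0.1  -0.  ]
```

Call:
step_arm(
  plan=[
    {"offset": [-0.05, 0.15, 0.5], "rot": [0, 0, 0], "gripper": 5.5},
    {"offset": [-0.05, 0.15, 0.9], "rot": [0, 0, 0], "gripper": 5.5},
    {"offset": [-0.05, 0.15, 1.1], "rot": [0, 0, 0], "gripper": 5.5},
    {"offset": [-0.05, 0.15, 1.2], "rot": [0, 0, 0], "gripper": 5.5},
    {"offset": [-0.05, 0.15, 1.3], "rot": [0, 0, 0], "gripper": 5.5},
    {"offset": [-0.05, 0.15, 1.35], "rot": [0, 0, 0], "gripper": 5.5},
    {"offset": [-0.05, 0.15, 1.35], "rot": [0, 0, 0], "gripper": 5.5},
    {"offset": [-0.05, 0.15, 1.35], "rot": [0, 0, 0], "gripper": 5.5},
  ],
)

```text
time_s: 13.85
eef_pos: [550.8, 287.1, 166.3]
ee_rot: [-0.0, 0.984, 0.179, 0.0]
force: [-0.3, 0.5, -0.5]
grip_width: 0.766
grip_force: 34.3
```

Call:
step_arm(
  plan=[
    {"offset": [0, 0, 0.05], "rot": [0, 0, 0], "gripper": 5.5},
    {"offset": [0, 0, 0.1], "rot": [0, 0, 0], "gripper": 5.5},
    {"offset": [0, 0, 0.1], "rot": [0, 0, 0], "gripper": 5.5},
  ],
)

```text
time_s: 14.15
eef_pos: [551.0, 287.2, 166.0]
ee_rot: [-0.0, 0.984, 0.179, 0.0]
force: [-2.1, -0.8, 3.8]
grip_width: 0.763
grip_force: 34.9
```

Contact again. I'll release it as before, then check.

Call:
step_arm(
  plan=[
    {"offset": [0, 0, 0], "rot": [0, 0, 0], "gripper": 6.6},
    {"offset": [0, 0, 0], "rot": [0, 0, 0], "gripper": 6.75},
    {"offset": [0, 0, 0], "rot": [0, 0, 0], "gripper": 6.9},
    {"offset": [0, 0, 0], "rot": [0, 0, 0], "gripper": 7.2},
    {"offset": [0, 0, 0], "rot": [0, 0, 0], "gripper": 7.8},
    {"offset": [0, 0, 0], "rot": [0, 0, 0], "gripper": 8.5},
    {"offset": [0, 0, 0], "rot": [0, 0, 0], "gripper": 8.5},
    {"offset": [0, 0, 0], "rot": [0, 0, 0], "gripper": 8.5},
    {"offset": [0, 0, 0], "rot": [0, 0, 0], "gripper": 8.5},
  ],
)

```text
time_s: 15.05
eef_pos: [550.8, 287.1, 165.2]
ee_rot: [-0.0, 0.984, 0.179, 0.0]
force: [-0.8, -0.6, 0.9]
grip_width: 0.994
grip_force: 0.0
```

```bash
python3 -c "
from h import *
s,c,o,D,P=wrist(); k=c['color'].astype(int)
held(P,k,s['eef_pos'],.3605,k.max(-1)<120)
go(551.2,287.1,266.1)
"
```

```text
held: top z -27.3 tool-xy fit [-0.4  0.  27.5] max x 27.4 y range -27.5 27.7 tilt [-0.006 -0.001]
pos [550.8 287.1 165.2] t 15.1 w 0.997 F [ 0.1 -0.3  0.2] yaw 0.3608 offset cm [  0.04   0.02 -10.09] rot deg [ 0. -0. -0.]
```

Call:
step_arm(
  plan=[
    {"offset": [0, 0, -2], "rot": [0, 0, 0], "gripper": 8.54},
    {"offset": [0, 0, -5], "rot": [0, 0, 0], "gripper": 8.54},
    {"offset": [0, 0, -9], "rot": [0, 0, 0], "gripper": 8.54},
    {"offset": [-4, 0, -11], "rot": [0, 0, 0], "gripper": 8.54},
    {"offset": [-8, 0, -11], "rot": [0, 0, 0], "gripper": 8.54},
    {"offset": [-10, 0, -11], "rot": [0, 0, 0], "gripper": 8.54},
    {"offset": [-10, 0, -11], "rot": [0, 0, 0], "gripper": 8.54},
    {"offset": [-10, 0, -11], "rot": [0, 0, 0], "gripper": 8.54},
    {"offset": [-10, 0, -11], "rot": [0, 0, 0], "gripper": 8.54},
  ],
)

```text
time_s: 16.0
eef_pos: [458.0, 252.0, 275.1]
ee_rot: [-0.0, 0.984, 0.179, 0.0]
force: [-0.1, 0.3, -0.1]
grip_width: 1.001
grip_force: 0.0
```

```bash
python3 -c "
from h import *
s,c,o,D,P=wrist()
for x,y in((560.7,127),(550.6,287)): print(fit(P,x,y,136,150)[:3])
S=capture('scene')['color'][80:260,180:390,::-1]
cv2.imwrite('pics/s2.png',S.repeat(3,0).repeat(3,1))
"
```

```text
(array([560.5, 127.9,  27.2]), np.float64(138.2), np.int64(3352))
(array([550. , 287.1,  27.3]), np.float64(138.4), np.int64(5758))
```

View pics/s2.png

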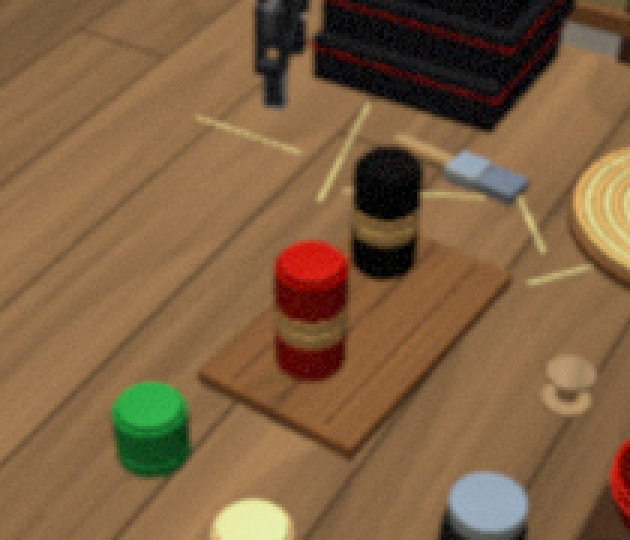

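Both pairs stand closed, centred and level: red around (310,310) and black around (387,210) in the crop. The arm is clear, so I'm handing in.

```bash
python3 -c "
from rig import *
print(finish_job())"
```

```text
the job is handed in; nothing more can be done
None
```

The job is handed in: the red and black cups each stand closed rim on rim on the board, within about 1 mm of centre by my last measurement, and I saw no sign of anything else being disturbed; no verdict came back.

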